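# Click the teaspoon caddy's flap shut

### The arm

A 6-joint arm with a two-finger parallel gripper is mounted at the origin on the work surface. World frame = base frame: x ahead of the robot, y to its left, z up, the work surface at z = 0. Lengths are in m, angles in rad, forces in N, time in s.
With the tool pointing down it reaches from about 0.25 to 0.725 m from the base axis. Payload 4 kg.
Tool frame: the origin (TCP) lies at the centre of the arm's flange, where the gripper is bolted on; the fingertips stand 173 mm ahead of it and the grasp point (between the pads) lies 155 mm ahead of it; x points along the fingers, z is the direction in which the jaws open and shut, and the axes are right-handed (so a half turn about x gives the same grasp; the last joint's range is limited). The gripper opens to 85 mm and grips with 20 to 120 N. Pads are 22 mm wide; open, the fingers measure 114 mm over their backs; the gripper's body (76 mm by 85 mm) begins 54 mm behind the grasp point. The pads swing forward as they close: fully open they stand 13 mm farther back than shut.
Start: joints at [-1.176, 0.241, 0.005, 1.335, 0, 1.571], TCP at [0.192, -0.462, 0.405] pointing down, gripper open.
Joint ranges: [-2.72, 2.72], [-1.05, 1.87], [-1.09, 1.28], [-1.99, 2.15], [-1.42, 1.44], [-3.14, 3.14]. Speed limits (rad/s): [2.79, 2.79, 3.14, 3.14, 3.14, 3.14].

### API

Orientations are given as a unit quaternion [x, y, z, w].
In Python, from workcell import bot gives the robot as it stands.
- The arm moves only by the tool arm_command, never from a script. Its argument "moves" is one flat list of numbers, 7 for each row, row after row: the shift along the tool's x, y, z in m, then the turn, a rotation vector about the tool's x, y, z in rad, then the closure, from -1 (fully open) to 1 (shut). A call has 1 to 20 rows; each row shifts and turns the pose as measured when the row begins, along the tool's axes as they then stand; what a row does not reach is not made up. A row lasts 1/12 s, in which the tool goes at most 41.7 mm and 7.16 degrees, less where a joint would pass 70% of its speed; a pose out of reach is approached as far as the arm can. A call with a gripper value outside its range is refused whole. The fingers move at their own pace and stop on an object; the grip force is fixed at half the most. Time passes only in rows, so rows that do not move let the fingers close. It gives the time, the measured TCP pose, the force and the opening at its end, in the units of the state.
- bot.get_obs(): the state, without advancing time (a new reading comes with each control period).
- bot.camera(name): name is "side" or "top"; returns the picture (384x512x3 uint8, red, green, blue); there is no depth.
- bot.get_calibration(name): a dict with "mtx" (3x3 intrinsics, pixels), "world_from_camera" (4x4, takes a point from camera to world coordinates). Camera axes: x right, y up, looking along -z (the intrinsics and any distortion apply to the point x, -y, -z); pixel columns grow to the right and rows downward; lengths in m; the calibration is good to about 2 mm. A picture is of the moment at which its call begins. get_calibration takes no time and is no camera call.
- bot.job_done(): hands the job in, once; it reports no verdict.
The state is a dict: "clock": time; "joint_pos": joint angles; "joint_vel": joint speeds; "tau": joint torques, N m; "eef_pos": TCP position; "tool_rot": TCP orientation; "ft_force": force on the tool from outside, world axes, zero at the start; "ft_torque": the same for the moment, N m; "grip_width": finger opening in m.
Only numpy, scipy, OpenCV 4.12 (cv2) and the standard library are available. Lean on these libraries where they do the work, as an engineer would, in place of code of your own. Each camera call takes 0.05 s, during which the arm holds its last target.

### The job

The four teaspoons are in the wide one of the two grey cutlery caddies on the drainer rack. Press the free, far edge of that caddy's flap down until it clicks under its catch and stays shut when you let go. Leave the flap of the narrow caddy standing ajar, and do not move or tip the blue glass espresso cup that stands between the caddies.

Things in the scene. Friction and masses are not known exactly. Their poses are not given: they have to be found in the camera images.
- flap_wide (a joint): Hinge of the wide caddy's flap: 0 = flat shut (hard stop), 0.03 = caught, 0.3 to 0.55 rad = ajar. Let go too early it springs up or hangs on the catch above 0.07. Caddy: fixed grey box 130 mm deep, 145 wide, 100 high on the 12 mm rack floor. Flap: 5 mm plate, 134 x 145, hinged on the wall nearer the robot. A sprung catch under the far edge's middle resists from 0.14 to 0.07 rad: press with 15 N, down to 0.
- edge_wide (a point): Top of the wide flap, mid-width, 120 mm from the hinge, 14 mm from the free edge; moves with it. x: along the flap, hinge to free edge; y: along the hinge; z: outward normal. Hinge line: -120 mm in x, -2.5 mm in z from here, 115 mm above the drainer. Shut, the top is level, 117.5 mm above the drainer. Straight down 95 mm (level) ahead of the hinge stays on the flap all the way; the catch is below it.
- flap_narrow (a joint): Hinge of the narrow caddy's flap, to be left ajar. The narrow caddy is 80 mm wide and empty, otherwise the same in size, joint values and behaviour; it stands about 0.28 m to one side of the wide one (either side), facing the same way.
- cup: Small blue glass espresso cup, 58 mm diameter, 58 mm high, loose on the rack floor between the two caddies. Origin: centre of its underside; z up when it stands upright.

How it is judged:
At the end, for the whole second after the job is handed in: The wide caddy's flap is let go and stays caught shut (joint below 0.06 rad, at rest); the narrow caddy's flap still stands ajar (above 0.2 rad); the espresso cup stands upright (within 0.25 rad) within 20 mm of where it was (value of joint flap_wide below 0.06 rad and velocity of joint flap_wide below 0.1 rad/s and value of joint flap_narrow above 0.2 rad and distance of cup from where it was at the start of the episode below 0.02 m and angle between cup's own z axis and vertical below 0.25 rad); the robot touches nothing.
It fails at once if the narrow caddy's flap is pushed shut (value of joint flap_narrow below 0.15 rad).
It fails at once if the espresso cup is shifted by more than 20 mm or tipped (distance of cup from where it was at the start of the episode above 0.02 m or angle between cup's own z axis and vertical above 0.35 rad).
It also fails if it takes over 32 s, if anything falls off the work surface, if the arm or the gripper's body presses on something with over 40 N, if the wrist force passes 120 N, or if a joint passes its speed limit or range.

## Working session

There is one attempt and no reset: what is moved stays moved. The work goes in short steps, Python scripts to look and compute and a tool call to move; the robot and the scene stay as the last step left them, time stands still between calls to the robot, and variables do not carry over. Pictures are saved under pics/ and viewed, and the job is handed in when it is done.

Besides the shell and the picture viewer there is one more tool, called as name(argument=value, ...) on one line, values as JSON. arm_command: Moves the arm, as the interface text tells. Its arguments: {"type":"object","properties":{"moves":{"type":"array"}},"required":["moves"]}

```bash
mkdir -p pics; python3 - <<'E'
from workcell import bot
import cv2,numpy as np
np.set_printoptions(precision=4,suppress=True)
for n in ("top","side"):
    im=bot.camera(n); cv2.imwrite(f"pics/{n}0.png",im[:,:,::-1]); c=bot.get_calibration(n); print(n,c)
o=bot.get_obs(); print(o)
E
```

```text
top {'mtx': array([[381.7165,   0.    , 263.3724],
       [  0.    , 381.7165, 193.1311],
       [  0.    ,   0.    ,   1.    ]]), 'world_from_camera': array([[-0.0108,  0.9924, -0.1226,  0.3783],
       [-0.9993, -0.0062,  0.0375,  0.0693],
       [ 0.0365,  0.1229,  0.9917,  0.7956],
       [ 0.    ,  0.    ,  0.    ,  1.    ]])}
side {'mtx': array([[348.5731,   0.    , 255.03  ],
       [  0.    , 348.5731, 194.6275],
       [  0.    ,   0.    ,   1.    ]]), 'world_from_camera': array([[ 0.7699,  0.462 , -0.4402,  0.1708],
       [-0.6381,  0.5666, -0.5213, -0.3321],
       [ 0.0085,  0.6823,  0.7311,  0.6127],
       [ 0.    ,  0.    ,  0.    ,  1.    ]])}
{'clock': 0.1, 'joint_pos': array([-1.176 ,  0.2414,  0.0039,  1.3352, -0.    ,  1.5708]), 'joint_vel': array([ 0.002 , -0.0021,  0.0023, -0.0024,  0.0007,  0.0002]), 'tau': array([ -0.0001, -37.3138,  25.301 ,   0.0108,   0.0001,  -0.    ]), 'eef_pos': array([ 0.1922, -0.4613,  0.4039]), 'tool_rot': array([ 0.3926,  0.5889, -0.3919,  0.5878]), 'ft_force': array([ 0.3538, -0.4951, -0.994 ]), 'ft_torque': array([-0.0476,  0.036 , -0.0012]), 'grip_width': 0.08558340032011703}
```

View pics/top0.png

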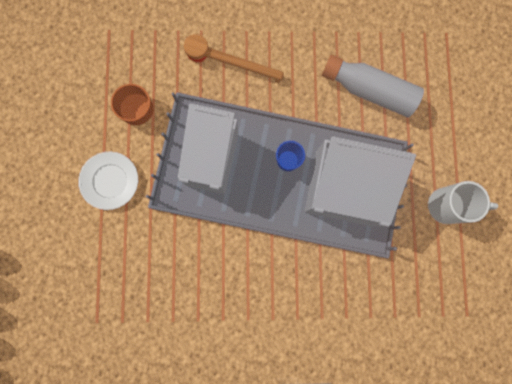

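View pics/side0.png

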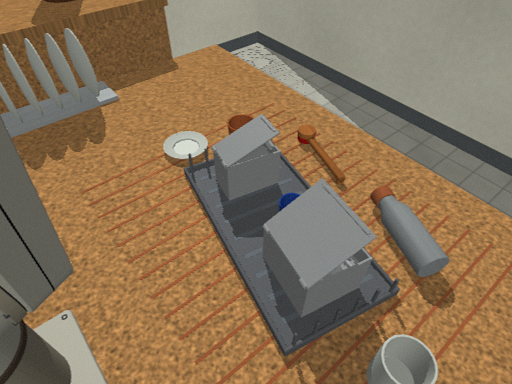

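The top view shows the wide caddy on the right, around (363,180), the narrow one at (208,147) and the cup at (290,156). Both flaps are ajar. I'll enlarge both views to pick corners.

```bash
python3 - <<'E'
import cv2
a=cv2.imread("pics/top0.png")[120:240,270:430]; cv2.imwrite("pics/topz.png",cv2.resize(a,None,fx=5,fy=5,interpolation=cv2.INTER_CUBIC))
a=cv2.imread("pics/side0.png")[170:320,240:400]; cv2.imwrite("pics/sidez.png",cv2.resize(a,None,fx=4,fy=4,interpolation=cv2.INTER_CUBIC))
E
```

```text
(no output)
```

View pics/topz.png

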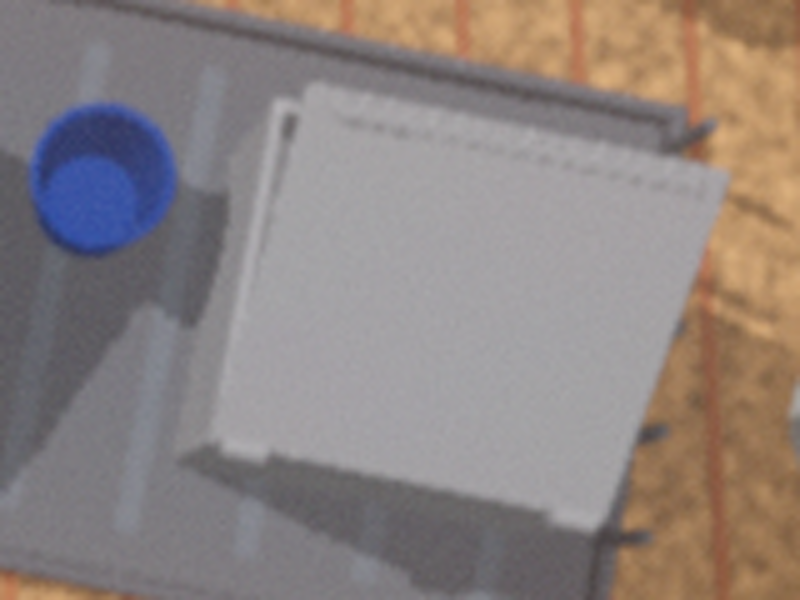

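View pics/sidez.png

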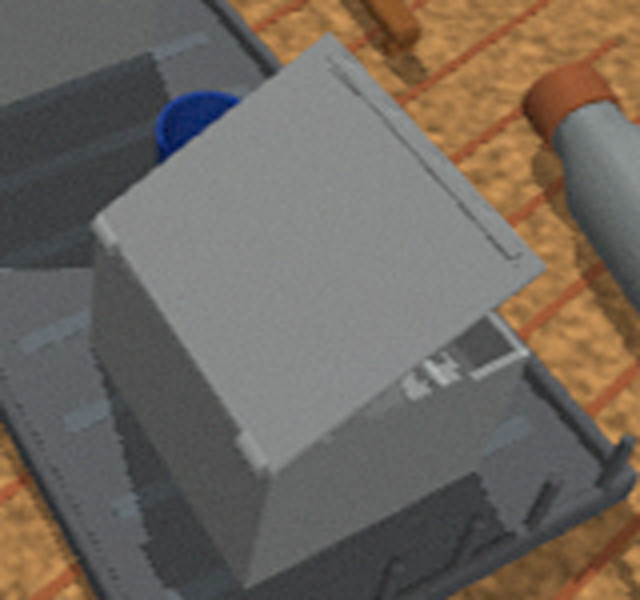

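Corners read from the zooms, as full-image pixels:
- **Top:** hinge (313,210) and (390,225), free edge (332,137) and (416,154).
- **Side:** hinge (265,225) and (307,287), free edge (322,179) and (376,237).

Next I'll triangulate them.

```bash
cat > h.py <<'E'
import numpy as np, cv2
from workcell import bot
def P(n):
    c=bot.get_calibration(n); w=np.array(c["world_from_camera"]); M=np.linalg.inv(w); M=np.diag([1,-1,-1,1])@M
    return np.array(c["mtx"])@M[:3]
def tri(a,b):
    X=cv2.triangulatePoints(P("top"),P("side"),np.array(a,float).T,np.array(b,float).T); return (X[:3]/X[3]).T
def plane(n,px,z):
    c=bot.get_calibration(n);K=np.array(c["mtx"]);w=np.array(c["world_from_camera"])
    d=np.linalg.inv(K)@[px[0],px[1],1]; d=w[:3,:3]@(d*[1,-1,-1]); o=w[:3,3]; return o+d*(z-o[2])/d[2]
def proj(n,X):
    p=P(n)@np.append(X,1); return p[:2]/p[2]
E
python3 - <<'E'
from h import *
np.set_printoptions(precision=4,suppress=True)
t=[(313,209.6),(390,225),(332.4,136.6),(415.6,154.4)]
s=[(265,225),(307.5,287.5),(322.5,179),(375.8,237)]
X=tri(t,s); print(X)
for i in range(4): print(proj("top",X[i])-t[i],proj("side",X[i])-s[i])
print(np.linalg.norm(X[0]-X[1]),np.linalg.norm(X[2]-X[3]),np.linalg.norm(X[2]-X[0]),np.linalg.norm(X[3]-X[1]))
print([plane("top",p,.117) for p in t[:2]],[plane("side",p,.117) for p in s[:2]])
print(plane("top",(290,152),.07))
f=(X[2]+X[3]-X[0]-X[1])/2; print(f,np.arctan2(f[2],np.hypot(f[0],f[1])),np.arctan2(f[1],f[0]))
h=X[1]-X[0]; print("yaw from hinge",np.arctan2(h[0],-h[1]))
E
```

```text
[[ 0.4336 -0.0461  0.1164]
 [ 0.4039 -0.183   0.1194]
 [ 0.5486 -0.0701  0.1801]
 [ 0.5178 -0.2089  0.1806]]
[ 0.5556 -0.9314] [-1.2679  0.2604]
[ 0.3212 -0.5092] [-0.8109  0.1933]
[-0.0421  0.0613] [ 0.0809 -0.0234]
[-0.0691  0.0935] [ 0.1459 -0.0477]
0.14010759610029588 0.14217073501782435 0.13354761835095208 0.13182983839213555
[array([ 0.4319, -0.045 ,  0.117 ]), array([ 0.4031, -0.1833,  0.117 ])] [array([ 0.4355, -0.0475,  0.117 ]), array([ 0.4063, -0.1829,  0.117 ])]
[ 0.5484 -0.0109  0.07  ]
[ 0.1144 -0.0249  0.0625] 0.490163865840817 -0.21443195977453053
yaw from hinge -0.2136394705868582
```

```bash
cat > st.py <<'E'
from h import *
from scipy.spatial.transform import Rotation as R
np.set_printoptions(precision=4,suppress=True)
o=bot.get_obs(); Rm=R.from_quat(o["tool_rot"]).as_matrix()
T=np.array([.5116,-.1348,.40]); d=T-o["eef_pos"]
print(o["clock"],o["eef_pos"],o["ft_force"],o["grip_width"]);print(Rm); print("tool shift",Rm.T@d)
E
python3 st.py
```

```text
0.1 [ 0.1922 -0.4613  0.4039] [ 0.3538 -0.4951 -0.994 ] 0.08558340032011703
[[-0.0007  0.9231  0.3846]
 [ 0.0017  0.3846 -0.9231]
 [-1.     -0.     -0.0018]]
tool shift [ 0.0042  0.4204 -0.1786]
```

arm_command(moves=[0,0.03,-0.0128,0,0,0,1,0,0.03,-0.0128,0,0,0,1,0,0.03,-0.0128,0,0,0,1,0,0.03,-0.0128,0,0,0,1,0,0.03,-0.0128,0,0,0,1,0,0.03,-0.0128,0,0,0,1,0,0.03,-0.0128,0,0,0,1,0,0.03,-0.0128,0,0,0,1,0,0.03,-0.0128,0,0,0,1,0,0.03,-0.0128,0,0,0,1,0,0.03,-0.0128,0,0,0,1,0,0.03,-0.0128,0,0,0,1,0,0.03,-0.0128,0,0,0,1,0,0.03,-0.0128,0,0,0,1,0,0,0,0,0,0,1])

```text
clock: 1.35
eef_pos: [0.5239, -0.1212, 0.3957]
tool_rot: [0.396, 0.591, -0.395, 0.581]
ft_force: [1.0, -0.7, -0.3]
grip_width: -0.0001
```

```bash
python3 st.py
```

```text
1.35 [ 0.5239 -0.1212  0.3957] [ 0.9603 -0.6637 -0.2522] -8.333893212768951e-05
[[-0.0109  0.9267  0.3757]
 [ 0.009   0.3758 -0.9267]
 [-0.9999 -0.0067 -0.0124]]
tool shift [-0.0043 -0.0165  0.0079]
```

arm_command(moves=[0,-0.0165,0.008,0,0,0,1,0.0,0,0,0,0,0,1,0.02,0,0,0,0,0,1,0.015,0,0,0,0,0,1,0,0,0,0,0,0,1])

```text
clock: 1.77
eef_pos: [0.5123, -0.1322, 0.3579]
tool_rot: [0.394, 0.593, -0.393, 0.582]
ft_force: [-1.0, 0.3, -0.0]
grip_width: 0.0002
```

```bash
python3 st.py; python3 - <<'E'
from h import *
for n in ("top","side"):
    im=bot.camera(n); cv2.imwrite(f"pics/{n}1.png",im[:,:,::-1])
cv2.imwrite("pics/both1.png",np.hstack([cv2.imread("pics/top1.png")[60:300,200:480],cv2.imread("pics/side1.png")[60:300,180:460]]))
E
```

```text
1.7667 [ 0.5123 -0.1322  0.3579] [-1.0135  0.3083 -0.0144] 0.00015400049112458683
[[-0.0131  0.9245  0.381 ]
 [ 0.0101  0.3811 -0.9245]
 [-0.9999 -0.0082 -0.0143]]
tool shift [-0.0421 -0.002   0.0015]
```

View pics/both1.png

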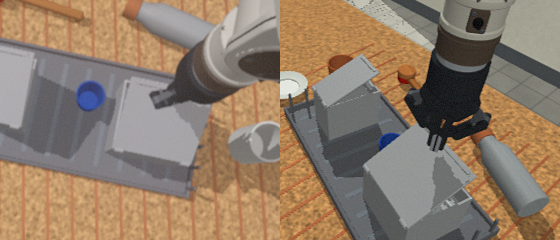

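The closed fingertips hang over the flap just above its surface, about (437,150) in the side crop, near mid-width. Now I'll press straight down.

arm_command(moves=[0.01,0,0,0,0,0,1,0.01,0,0,0,0,0,1,0.008,0,0,0,0,0,1,0.008,0,0,0,0,0,1])

```text
clock: 2.2
eef_pos: [0.5142, -0.133, 0.3262]
tool_rot: [0.396, 0.589, -0.392, 0.586]
ft_force: [-0.3, 0.5, 1.4]
grip_width: 0.0002
```

arm_command(moves=[0.008,0,0,0,0,0,1,0.008,0,0,0,0,0,1,0.006,0,0,0,0,0,1,0.006,0,0,0,0,0,1])

```text
clock: 2.53
eef_pos: [0.5151, -0.1331, 0.2975]
tool_rot: [0.396, 0.587, -0.391, 0.587]
ft_force: [-0.7, 0.3, 5.1]
grip_width: -0.0002
```

arm_command(moves=[0.005,0,0,0,0,0,1,0.004,0,0,0,0,0,1])

```text
clock: 2.7
eef_pos: [0.5152, -0.1331, 0.2898]
tool_rot: [0.396, 0.586, -0.391, 0.588]
ft_force: [-11.7, 3.2, 42.5]
grip_width: 0.0001
```

arm_command(moves=[0,0,0,0,0,0,1])

```text
clock: 2.78
eef_pos: [0.515, -0.1331, 0.2911]
tool_rot: [0.396, 0.586, -0.391, 0.588]
ft_force: [-0.6, 0.2, 1.0]
grip_width: 0.0001
```

arm_command(moves=[-0.01,0,0,0,0,0,1,-0.02,0,0,0,0,0,1,-0.03,0,0,0,0,0,1,-0.03,0,0,0,0,0,1,-0.03,0,0,0,0,0,1,-0.0,-0.03,0.0128,0,0,0,1,-0.0,-0.03,0.0128,0,0,0,1,-0.0,-0.03,0.0128,0,0,0,1,-0.0,-0.03,0.0128,0,0,0,1,0,-0.03,0.0128,0,0,0,1,0,-0.03,0.0128,0,0,0,1,0,0,0,0,0,0,1,0,0,0,0,0,0,1])

```text
clock: 3.87
eef_pos: [0.3713, -0.277, 0.4069]
tool_rot: [0.394, 0.592, -0.391, 0.585]
ft_force: [0.6, 1.0, 0.4]
grip_width: 0.0004
```

```bash
python3 - <<'E'
from h import *
for n in ("top","side"):
    im=bot.camera(n); cv2.imwrite(f"pics/{n}2.png",im[:,:,::-1])
cv2.imwrite("pics/both2.png",cv2.resize(np.hstack([cv2.imread("pics/top2.png")[80:280,160:430],cv2.imread("pics/side2.png")[100:300,180:400]]),None,fx=1.6,fy=1.6,interpolation=cv2.INTER_CUBIC))
E
```

```text
(no output)
```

View pics/both2.png

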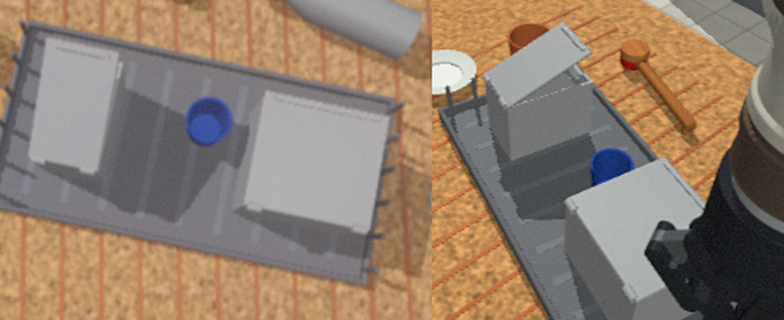

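The wide flap looks level, the narrow one is still ajar, and the cup at (209,121) in the crop is upright. The free edge partly hides behind the arm, so I'll back off and measure the flap angle.

arm_command(moves=[0,-0.03,0.0128,0,0,0,1,0,-0.03,0.0128,0,0,0,1,0,-0.03,0.0128,0,0,0,1,0,-0.03,0.0128,0,0,0,1,0,-0.03,0.0128,0,0,0,1,0,-0.03,0.0128,0,0,0,1,0,0,0,0,0,0,1,0,0,0,0,0,0,1])

```text
clock: 4.63
eef_pos: [0.243, -0.4182, 0.4033]
tool_rot: [0.387, 0.597, -0.381, 0.59]
ft_force: [-0.0, 0.5, 0.2]
grip_width: 0.0001
```

```bash
python3 - <<'E'
from h import *
np.set_printoptions(precision=2,suppress=True)
for n in ("top","side"):
    im=bot.camera(n); cv2.imwrite(f"pics/{n}3.png",im[:,:,::-1])
a=cv2.imread("pics/side3.png")[170:320,240:400]; b=cv2.imread("pics/top3.png")[120:270,270:430]
cv2.imwrite("pics/s3z.png",cv2.resize(a,None,fx=4,fy=4,interpolation=cv2.INTER_CUBIC))
cv2.imwrite("pics/t3z.png",cv2.resize(b,None,fx=4,fy=4,interpolation=cv2.INTER_CUBIC))
hm=np.array([.4188,-.1146,.115]);f=np.array([.9771,-.2124,0]);l=np.array([.2124,.9771,0]);u=np.array([0,0,1])
for q in (0,.03,.06,.1,.14,.49):
    out=[]
    for s in (1,-1):
        X=hm+(f*np.cos(q)+u*np.sin(q))*.134+(u*np.cos(q)-f*np.sin(q))*.0025+s*l*.0715
        out+= [proj("side",X),(proj("side",X)-[240,170])*4, (proj("top",X)-[270,120])*4]
    print(q,np.array(out).ravel())
m=lambda im:cv2.moments(((im[:,:,2].astype(int)-im[:,:,0]>50)).astype(np.uint8),True)
for n in("top","side"):
  for k in "03":
    M=m(cv2.imread(f"pics/{n}{k}.png")[:,:,::-1]);print(n,k,M["m10"]/M["m00"],M["m01"]/M["m00"])
E
```

```text
0 [324.7  199.36 338.79 117.44 225.55  68.73 374.22 255.66 536.88 342.65
 529.31 132.86]
0.03 [324.96 197.97 339.86 111.89 227.26  66.65 374.78 254.36 539.12 337.43
 532.76 131.15]
0.06 [325.18 196.6  340.72 106.38 228.94  64.8  375.29 253.07 541.15 332.28
 536.2  129.68]
0.1 [325.39 194.78 341.56  99.12 231.12  62.7  375.88 251.38 543.53 325.52
 540.77 128.1 ]
0.14 [325.51 192.99 342.02  91.95 233.25  61.05 376.38 249.73 545.52 318.9
 545.32 126.96]
0.49 [322.3  178.8  329.21  35.2  248.35  67.04 376.2  237.2  544.82 268.79
 582.74 137.65]
top 0 289.80981595092027 155.50306748466258
top 3 289.774343122102 155.48995363214837
side 0 286.90526315789475 199.06842105263158
side 3 290.5681818181818 202.7
```

View pics/s3z.png

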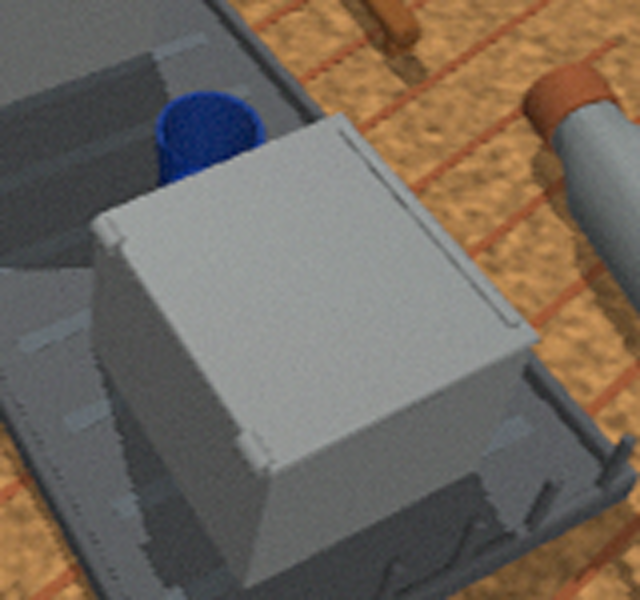

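View pics/t3z.png

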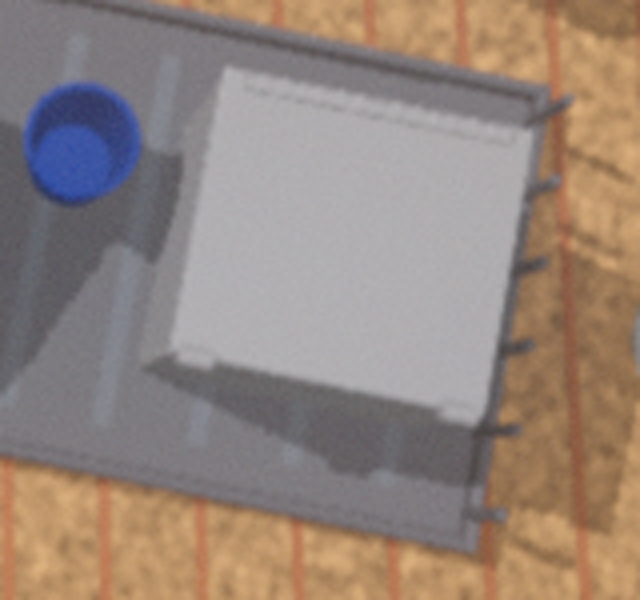

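In the side zoom the free corners sit at (341,114) and (537,338). The predictions for 0.03 rad are (340,112) and (539,337), so the flap is caught. In the top view the cup hasn't moved.

```bash
python3 -c "
from workcell import bot
print(bot.job_done())"
```

```text
the job is handed in; nothing more can be done
None
```

The wide caddy's flap is caught shut, and I handed the job in at about 4.8 s of the 32 s allowed. I pressed straight down with closed fingertips about 93 mm ahead of the hinge until the flap hit its hard stop, then backed the arm well away.

- **Press force:** the vertical force peaked at about 42 N at the fingertips. That is more than the 15 N advised and under the 120 N wrist limit. The 40 N limit is for the arm or gripper body; I took it not to cover the fingertips.
- **Wide flap:** after release, its free corners in the side view matched a joint angle of about 0.02–0.03 rad, against the 0.06 limit.
- **Narrow flap:** it still looked clearly ajar in the picture taken after the press. I did not measure its angle.
- **Cup:** it stands upright, and its centre in the top view moved by less than 0.1 px. Its centre in the side view moved by about 4 px, most likely because the open flap had partly hidden the cup at the start.
- **Arm:** it touches nothing, and the wrist force read about 0 at the end.

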